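Mark the incense canisters and crate them

TASK

Ink the marker by swinging its lever over to the stop and letting it spring back. Then, from the tallest canister to the shortest, slide each nickel canister upright along the fixture bed against the two stop posts, hold it pressed there steadily on the sprung plunger for 3 s to take its mark (never over 60 N), and put it upright in the crate, one per cell. There are two or three canisters; leave the other things on the table where they are.

Things in the scene. Friction and masses are not known exactly. Their poses are not given: they have to be found in the camera images.
- marker: marking fixture fixed to the table: 6 mm thick steel bed (x -50 to +140, y -65 to +235 mm) with two stop posts, behind them a grey plunger housing 80 mm high, and a sprung inking lever on its left. Origin on the table under the nest centre (axis of a seated canister); x is the pressing direction, into the stop; y points left to the lever, z up
- nest (a point): nest centre on top of the bed (6 mm above the table), same axes as the marker: a canister standing upright on the bed and touching both posts has its underside centre here. Posts: 16 mm thick, 70 mm tall above the bed, centres at x +28.7, y -20 and +20 mm; the approach is open from -x.
- plunger_face (a point): middle of the round 14 mm face of the brass marking plunger, 52 mm above the bed between the posts; at rest it stands 12 mm ahead (-x) of where the wall of a seated canister will be
- plunger (a joint): travel of the plunger in m along marker +x: 0 at rest (sprung out), 0.012 when a canister pressed on it touches both posts; spring 3.5 N at rest, 8.5 N there
- lever_tip (a point): middle of the lever's wooden cross handle, a bar 18 mm thick, 70 mm long along marker x, on a 130 mm arm above a pivot at marker x +5, y +125, z 46 mm. At rest the arm leans 0.42 rad to marker +y, handle 165 mm above the table; it swings over to -y (towards the plunger) as far the other way
- lever (a joint): angle of the inking lever in rad: 0 at rest, 0.84 at its stop; a spring returns it (about 2.5 N at the handle at rest, 7 N at the stop)
- crate: fixed wooden crate 78 x 222 mm, 36 mm high, one row of three square cells along its y; origin under its centre; floor 6 mm and walls 6 mm thick, cells 66 x 66 mm, 30 mm deep
- cell0 (a point): centre of the floor of crate cell 0, at crate y -72 mm, 6 mm above the table
- cell1 (a point): centre of the floor of crate cell 1, at crate y 0 mm, 6 mm above the table
- cell2 (a point): centre of the floor of crate cell 2, at crate y 72 mm, 6 mm above the table
- can_a: round nickel incense canister, 54 mm across and 111 mm tall (plus a 10 mm brass lid knob, look only): the tallest of the four sizes, 0.25 kg with a heavy foot, standing upright; origin at the centre of its underside, z up its axis. May be absent.
- can_b: round nickel incense canister, 54 mm across and 99 mm tall (plus a 10 mm brass lid knob, look only): the second tallest of the four sizes, 0.25 kg with a heavy foot, standing upright; origin at the centre of its underside, z up its axis. May be absent.
- can_c: round nickel incense canister, 54 mm across and 87 mm tall (plus a 10 mm brass lid knob, look only): the third tallest of the four sizes, 0.25 kg with a heavy foot, standing upright; origin at the centre of its underside, z up its axis. May be absent.
- can_d: round nickel incense canister, 54 mm across and 75 mm tall (plus a 10 mm brass lid knob, look only): the shortest of the four sizes, 0.25 kg with a heavy foot, standing upright; origin at the centre of its underside, z up its axis. May be absent.
- green_tin: bystander: squat green enamel tin, 70 mm across, 46 mm high; origin at the centre of its underside
- thurible_lid: bystander: nickel thurible lid, domed, 90 mm across, 70 mm high; origin at the centre of its underside
- clapper: bystander: brass bell clapper lying flat, about 160 mm long along its x; origin at the centre of its underside
- burnisher: bystander: walnut burnishing stick lying flat, 200 mm long along its x, 26 mm wide; origin at the centre of its underside
- polish_bar: bystander: brick-red bar of polishing compound, 100 x 45 x 32 mm; origin at the centre of its underside
- candlestick: bystander: brass candlestick, 150 mm high, 90 mm across the foot; origin at the centre of its underside
- altar_bell: bystander: brass altar bell standing on its mouth, 125 mm high, 84 mm across; origin at the centre of its underside

How it is judged (in metres and radians):
On the way, in this order (a step that is already met when the one before it is completed fails the run):
1. the inking lever is swung over fully to its stop (past 0.78 rad of 0.84) (value of joint lever above 0.78 rad), for 0.1 s.
2. the inking lever has sprung back to rest (below 0.06 rad) and the fingers are off the fixture (value of joint lever below 0.06 rad and contact force between the fingers and marker below 0.2 N), for 0.2 s.
3. the 111 mm canister, upright on the bed, is held by the gripper against both posts and plunger (over 8 N; foot within 4 mm of the nest centre, 3 mm along x) and kept still for 3 s (horizontal distance between can_a and nest below 0.004 m and z of can_a in the frame of nest between -0.003 and 0.008 m and angle between can_a's own z axis and vertical below 0.1 rad and x of can_a in the frame of nest above -0.003 m and contact force between can_a and marker above 8 N and contact force between the fingers and can_a above 1 N and linear speed of can_a below 0.02 m/s), for 3 s.
4. the 99 mm canister, upright on the bed, is held by the gripper against both posts and plunger (over 8 N; foot within 4 mm of the nest centre, 3 mm along x) and kept still for 3 s (horizontal distance between can_b and nest below 0.004 m and z of can_b in the frame of nest between -0.003 and 0.008 m and angle between can_b's own z axis and vertical below 0.1 rad and x of can_b in the frame of nest above -0.003 m and contact force between can_b and marker above 8 N and contact force between the fingers and can_b above 1 N and linear speed of can_b below 0.02 m/s), for 3 s.
5. the 87 mm canister, upright on the bed, is held by the gripper against both posts and plunger (over 8 N; foot within 4 mm of the nest centre, 3 mm along x) and kept still for 3 s (horizontal distance between can_c and nest below 0.004 m and z of can_c in the frame of nest between -0.003 and 0.008 m and angle between can_c's own z axis and vertical below 0.1 rad and x of can_c in the frame of nest above -0.003 m and contact force between can_c and marker above 8 N and contact force between the fingers and can_c above 1 N and linear speed of can_c below 0.02 m/s), for 3 s.
6. the 75 mm canister, upright on the bed, is held by the gripper against both posts and plunger (over 8 N; foot within 4 mm of the nest centre, 3 mm along x) and kept still for 3 s (horizontal distance between can_d and nest below 0.004 m and z of can_d in the frame of nest between -0.003 and 0.008 m and angle between can_d's own z axis and vertical below 0.1 rad and x of can_d in the frame of nest above -0.003 m and contact force between can_d and marker above 8 N and contact force between the fingers and can_d above 1 N and linear speed of can_d below 0.02 m/s), for 3 s.
At the end, for the whole second after the job is handed in: every canister present stands upright (within 0.1 rad) on the floor of a crate cell of its own (within 12 mm of the cell's centre, underside within 4 mm of the cell floor), released and at rest; lever and plunger are back at rest ((horizontal distance between can_a and cell0 below 0.012 m or horizontal distance between can_a and cell1 below 0.012 m or horizontal distance between can_a and cell2 below 0.012 m) and z of can_a in the frame of crate between 0.002 and 0.01 m and angle between each of can_a, can_b, can_c, can_d's own z axis and vertical below 0.1 rad and linear speed of each of can_a, can_b, can_c, can_d below 0.02 m/s and (horizontal distance between can_b and cell0 below 0.012 m or horizontal distance between can_b and cell1 below 0.012 m or horizontal distance between can_b and cell2 below 0.012 m) and z of can_b in the frame of crate between 0.002 and 0.01 m and (horizontal distance between can_c and cell0 below 0.012 m or horizontal distance between can_c and cell1 below 0.012 m or horizontal distance between can_c and cell2 below 0.012 m) and z of can_c in the frame of crate between 0.002 and 0.01 m and (horizontal distance between can_d and cell0 below 0.012 m or horizontal distance between can_d and cell1 below 0.012 m or horizontal distance between can_d and cell2 below 0.012 m) and z of can_d in the frame of crate between 0.002 and 0.01 m and value of joint lever below 0.06 rad and value of joint plunger below 0.002 m); the robot touches nothing.
It fails at once if a bystander (green tin, thurible lid, clapper, burnisher, polish bar, candlestick or bell) is moved more than 50 mm (distance of any of green_tin, thurible_lid, clapper, burnisher, polish_bar, candlestick, altar_bell from where it was at the start of the episode above 0.05 m).
It fails at once if the marking fixture is pressed by a canister with more than 60 N (contact force between any of can_a, can_b, can_c, can_d and marker above 60 N).
Of can_a, can_b, can_c, can_d only 2 to 3 are there at a start; the rules pass over those that are not, and their reading is None.
At some moment in a run one of can_a, can_b, can_c, can_d may be knocked a few centimetres aside while the robot is not near it.
It also fails if it takes over 210 s, if anything falls off the work surface, if the arm or the gripper's body presses on something with over 40 N, if the wrist force passes 120 N, or if a joint passes its speed limit or range.

ROBOT

A 6-joint arm with a two-finger parallel gripper is mounted at the origin on the work surface. World frame = base frame: x ahead of the robot, y to its left, z up, the work surface at z = 0. Lengths are in mm, angles in rad, forces in N, time in s.
With the tool pointing down it reaches from about 300 to 750 mm from the base axis. Payload 8.5 kg.
Tool frame: the origin (TCP) lies midway between the tips of the shut fingers; the grasp point (between the pads) lies 19 mm behind it; z points along the fingers, y is the line along which they close (so a half turn about z gives the same grasp; the last joint's range is limited). The gripper opens to 88 mm and grips with 3 to 60 N. Pads are 18 mm wide; open, the fingers measure 123 mm over their backs; the gripper's body (75 mm by 187 mm) begins 45 mm behind the grasp point.
Start: joints at [-1.544, 0.381, 1.297, -0, 1.464, -0.215], TCP at [131.693, -533.983, 238.748] pointing down, gripper open.
Joint ranges: [-3.11, 3.11], [-0.89, 2.33], [0.22, 2.48], [-1.42, 4.56], [0.17, 2.85], [-2.88, 2.88]. Speed limits (rad/s): [2.39, 2.39, 3.14, 3.14, 3.14, 3.14].

INTERFACE

Orientations are given as [roll, pitch, yaw] about the fixed x, y, z axes, in that order (R = Rz(yaw) Ry(pitch) Rx(roll)).
In Python, from workcell import sense, read_camera, job_done gives the robot as it stands.
- The arm moves only by the tool apply_moves, never from a script. Its argument "series" is a list of rows, each a list of 4 numbers: the shift along the tool's x, y, z in units of 0.02 m (1.0 is 0.02 m), then the turn about the tool's z in units of 5 degrees (1.0 is 5 degrees). In form: [[x, y, z, twist], ...]. A call has 1 to 20 rows; each row shifts and turns the commanded pose from where the row before left it, along the tool's axes as they then stand; what a row does not reach is not made up. A row lasts 1/12 s, in which the tool goes at most 41.7 mm and 7.16 degrees, less where a joint would pass 70% of its speed; a pose out of reach is approached as far as the arm can. A call with a number of a shift or a turn outside -1 to 1 is refused whole. A call with a gripper value outside its range is refused whole. "fingers" is the finger opening in mm, from 0 to 88.1, set as the call begins (left out, the last holds). The fingers move at their own pace and stop on an object; the grip force is fixed at half the most. Time passes only in rows, so rows that do not move let the fingers close. It gives the time, the measured TCP pose, the force, the opening and the grip force at its end, in the units of the state.
- sense(): the state, without advancing time (a new reading comes with each control period).
- read_camera(name): name is "side" or "top" or "wrist"; returns a dict with "pixels" (480x640x3 uint8, blue, green, red), "fov_y" (degrees; the focal length in pixels is half the picture's height over the tangent of half this angle, whatever the lens; pixels are square), "cx", "cy" (the principal point, pixels), "position" and "orientation" of the camera in the world. Camera axes: x right, y down, z forward; pixel columns grow to the right and rows downward; lengths in mm; the calibration is good to about 2 mm. A picture is of the moment at which its call begins. There is no depth.
- job_done(): hands the job in; it is judged then, once.
The state is a dict: "time_s": time; "joints": joint angles; "qvel": joint speeds; "tau": joint torques, N m; "tcp_pos": TCP position; "tcp_rot": TCP orientation; "contact_force": force on the tool from outside, world axes, zero at the start; "moment": the same for the moment, N m; "gripper_width": opening from 0.0 (shut) to 1.0 (fully open); "grip_force": force on a finger pad.
Only numpy, scipy, OpenCV 4.12 (cv2) and the standard library are available. Lean on these libraries where they do the work, as an engineer would, in place of code of your own. Each camera call takes 0.05 s, during which the arm holds its last target. There are 200 camera calls.

## Working session

There is one attempt and no reset: what is moved stays moved. The work goes in short steps, Python scripts to look and compute and a tool call to move; the robot and the scene stay as the last step left them, time stands still between calls to the robot, and variables do not carry over. Pictures are saved under pics/ and viewed, at most 19 in all, crops included, and the job is handed in when it is done.

Besides the shell and the picture viewer there is one more tool, called after "Request:" as a command line: name --pt "numbers of a row" for each row, then --argument value for the rest. apply_moves: Moves the arm, as the interface text tells. Shifts and turns lie within -1 to 1; 1 stands for 0.02 m of shift or 5 degrees of turn. Its arguments: {"type":"object","properties":{"series":{"type":"array","items":{"type":"array","items":{"type":"number"}}},"fingers":{"type":"number"}},"required":["series"]}

```bash
mkdir -p pics; ls
python3 - <<'E'
from workcell import sense, read_camera
import cv2
s=sense(); print({k:s[k] for k in ("time_s","tcp_pos","tcp_rot","contact_force","gripper_width")})
for n in ("side","top"):
    c=read_camera(n); cv2.imwrite(f"pics/{n}0.png",c["pixels"]); print(n,c["fov_y"],c["cx"],c["cy"],c["position"],c["orientation"],[k for k in c])
E
```

```text
pics
{'time_s': 0.0, 'tcp_pos': array([ 131.68208184, -533.72175704,  238.15224045]), 'tcp_rot': array([-3.14020130e+00, -2.78209894e-04,  2.41800533e-01]), 'contact_force': array([ 0.02529484, -0.3893179 , -1.22654357]), 'gripper_width': 1.00083216695536}
side 42.66794398375417 328.28536308750245 242.73373498259605 [ 280.54203241 1089.11038595 1103.68942127] [-2.27778085 -0.00625881 -2.88723765] ['pixels', 'fov_y', 'cx', 'cy', 'position', 'orientation']
top 46.819927774347775 315.78934344409447 245.12204306554588 [ 346.76978479  -29.6681131  1699.49574217] [-3.00249154 -0.00324155 -1.58686328] ['pixels', 'fov_y', 'cx', 'cy', 'position', 'orientation']
```

View pics/side0.png

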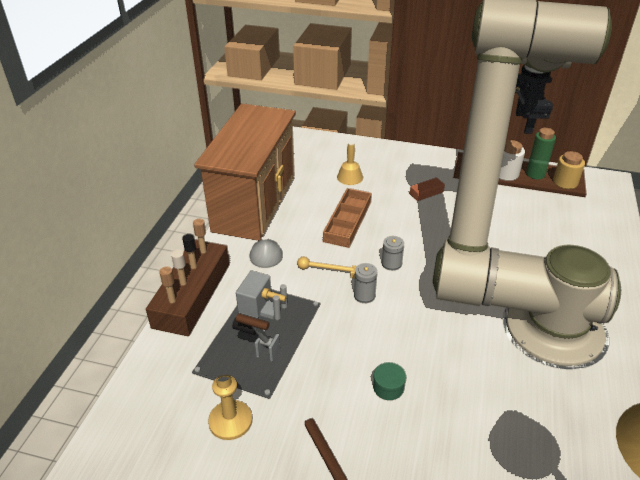

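View pics/top0.png

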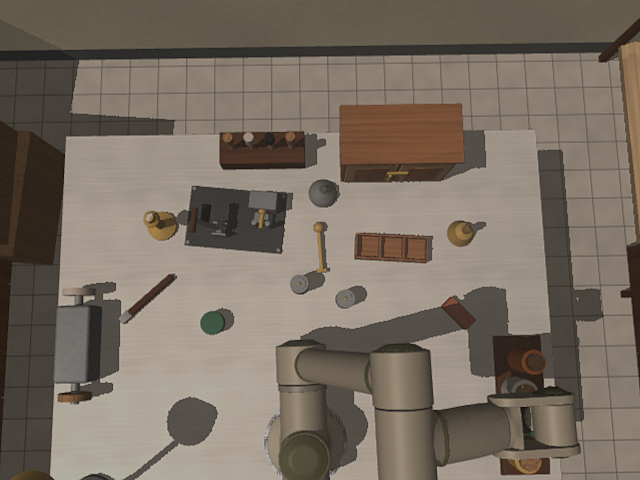

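```bash
cat > h.py <<'E'
import numpy as np, cv2
from scipy.spatial.transform import Rotation as R
from workcell import sense, read_camera
def cal(c):
    f=240/np.tan(np.radians(c["fov_y"])/2)
    return f,np.array([c["cx"],c["cy"]]),np.array(c["position"]),R.from_euler("xyz",c["orientation"]).as_matrix()
def ray(c,p,z):
    f,pp,o,M=cal(c); d=M@np.append((np.array(p,float)-pp)/f,1); return (o+d*(z-o[2])/d[2])
def proj(c,P):
    f,pp,o,M=cal(c); q=M.T@(np.array(P,float)-o); return pp+f*q[:2]/q[2]
def tri(c1,p1,c2,p2):
    A=[];b=[]
    for c,p in((c1,p1),(c2,p2)):
        f,pp,o,M=cal(c); d=M@np.append((np.array(p,float)-pp)/f,1); d/=np.linalg.norm(d)
        Q=np.eye(3)-np.outer(d,d); A.append(Q); b.append(Q@o)
    return np.linalg.lstsq(np.vstack(A),np.hstack(b),rcond=None)[0]
E
python3 - <<'E'
from h import *
t=read_camera("top"); s=read_camera("side")
a=t["pixels"]; b=s["pixels"]
cv2.imwrite("pics/topz.png",cv2.resize(a[170:320,180:380],None,fx=4,fy=4,interpolation=cv2.INTER_CUBIC))
cv2.imwrite("pics/sidez.png",cv2.resize(b[180:380,190:420],None,fx=3,fy=3,interpolation=cv2.INTER_CUBIC))
E
```

```text
(no output)
```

View pics/topz.png

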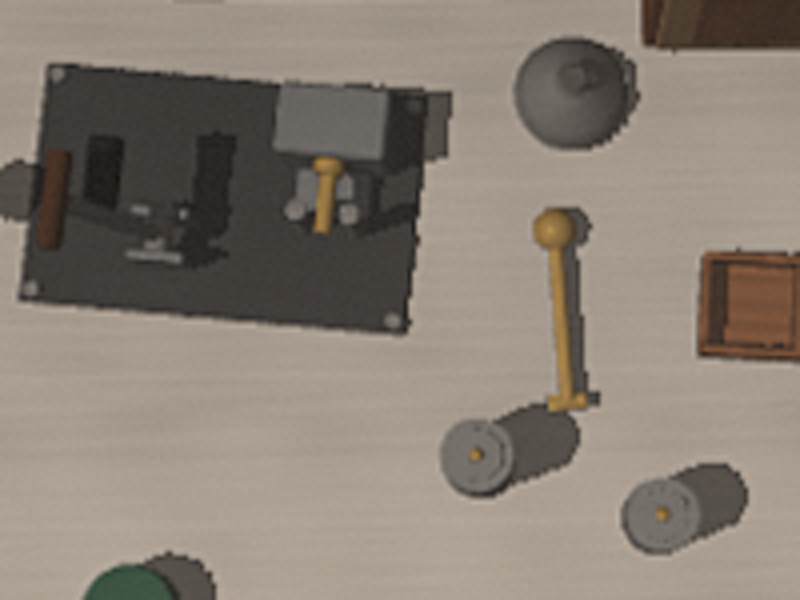

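View pics/sidez.png

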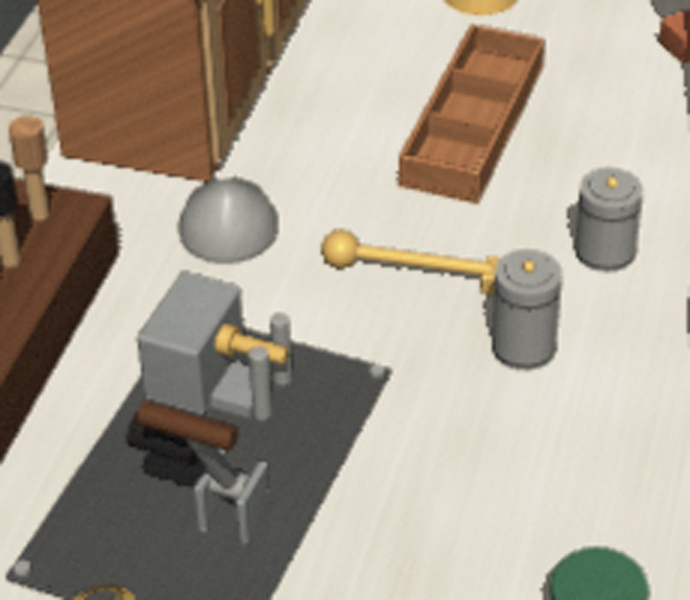

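Run:
```python
from h import *
t=read_camera("top"); s=read_camera("side")
T=lambda x,y:(180+(x+.5)/4-.5,170+(y+.5)/4-.5); S=lambda x,y:(190+(x+.5)/3-.5,180+(y+.5)/3-.5)
print("knob1",tri(t,T(476,454),s,S(529,266)),"knob2",tri(t,T(662,515),s,S(612,183)))
print("plungertip",tri(t,T(322,233),s,S(285,353)))
print("handle ends",tri(t,T(61,152),s,S(142,412)),tri(t,T(49,246),s,S(234,437)))
# bed mask
g=t["pixels"].astype(int); m=((g.max(2)<85)&(g.max(2)-g.min(2)<14)).astype(np.uint8)
m[:184]=0;m[256:]=0;m[:,:180]=0;m[:,290:]=0
m=cv2.morphologyEx(m,cv2.MORPH_OPEN,np.ones((3,3)))
c=max(cv2.findContours(m,0,2)[0],key=cv2.contourArea); r=cv2.minAreaRect(c); box=cv2.boxPoints(r)
W=np.array([ray(t,p,6) for p in box]); print("bed",box.tolist(),W.round(1).tolist(),[np.linalg.norm(W[i]-W[i-1]).round(1) for i in range(4)])
Wm=np.array([ray(t,T(*p),6)[:2] for p in((48,65),(424,95),(407,333),(20,300))]);print("bed manual",Wm.round(1).tolist(), Wm.mean(0))
# crate mask
h=cv2.cvtColor(t["pixels"],cv2.COLOR_BGR2HSV); m=((h[...,0]<14)&(h[...,1]>100)).astype(np.uint8)
m[:225]=0;m[270:]=0;m[:,:345]=0;m[:,440:]=0
c=max(cv2.findContours(cv2.morphologyEx(m,3,np.ones((5,5))),0,2)[0],key=cv2.contourArea); box=cv2.boxPoints(cv2.minAreaRect(c))
W=np.array([ray(t,p,36)[:2] for p in box]); print("crate",box.tolist(),W.round(1).tolist(),W.mean(0),[np.linalg.norm(W[i]-W[i-1]).round(1) for i in range(4)])
# other bystanders
for n,p,z in(("tin",(212,322),46),("lid",(322,192),30),("clapU",T(553,230),10),("clapL",T(567,402),10),("bell",(459,232),60),("cstick",(152,217),150),("burn",(148,298),10),("bar",(460,312),20)): print(n,ray(t,p,z).round(0))
```

```text
knob1 [460.43185926  12.93272654  94.73216925] knob2 [ 415.15217789 -121.34668911   82.05394699]
plungertip [630.40423668 127.0804638   62.9623903 ]
handle ends [673.40406758 300.97372075 165.5811526 ] [605.30985777 307.87407177 167.35089452]
bed [[185.07691955566406, 244.61537170410156], [190.3677215576172, 183.77110290527344], [289.5740966796875, 192.3977508544922], [284.2833251953125, 253.2420196533203]] [[591.6, 363.9, 6.0], [783.8, 350.6, 6.0], [751.4, 40.3, 6.0], [560.0, 58.4, 6.0]] [np.float64(307.1), np.float64(192.7), np.float64(312.0), np.float64(192.3)]
bed manual [[777.0, 346.5], [748.5, 52.7], [561.3, 67.3], [591.6, 365.3]] [669.60366443 207.96123201]
crate [[354.228759765625, 258.1397399902344], [355.6417236328125, 232.23500061035156], [428.4251708984375, 236.20501708984375], [427.01220703125, 262.1097412109375]] [[538.0, -154.3], [617.2, -160.6], [601.6, -381.5], [522.5, -373.7]] [ 569.83889705 -267.52626895] [np.float64(220.0), np.float64(79.4), np.float64(221.5), np.float64(79.4)]
tin [354. 271.  46.]
lid [745. -61.  30.]
clapU [639. -46.  10.]
clapL [506. -55.  10.]
bell [ 609. -469.   60.]
cstick [651. 426. 150.]
burn [429. 473.  10.]
bar [ 372. -470.   20.]
```

Request:
apply_moves --pt "0 0 -1 1" --pt "0 0 0 1" --pt "0 0 0 1" --pt "0 0 0 0.9" --pt "0.45 -1 0 0" --pt "0.45 -1 0 0" --pt "0.45 -1 0 0" --pt "0.45 -1 0 0" --pt "0.45 -1 0 0" --pt "0.45 -1 0 0" --pt "0.45 -1 0 0" --pt "0.45 -1 0 0" --pt "0.45 -1 0 0" --pt "0.45 -1 0 0" --pt "0.45 -1 0 0" --pt "0.45 -1 0 0" --pt "0.45 -1 0 0" --pt "0.45 -1 0 0" --pt "0.45 -1 0 0" --pt "0.45 -1 0 0" --fingers 0

```text
time_s: 1.97
tcp_pos: [306.8, -228.7, 258.8]
tcp_rot: [3.141, -0.0, -0.099]
contact_force: [0.2, -0.6, -0.2]
gripper_width: 0.009
grip_force: 0.0
```

Request:
apply_moves --pt "0.45 -1 0 0" --pt "0.45 -1 0 0" --pt "0.45 -1 0 0" --pt "0.45 -1 0 0" --pt "0.45 -1 0 0" --pt "0.45 -1 0 0" --pt "0.45 -1 0 0" --pt "0.45 -1 0 0" --pt "0.45 -1 0 0" --pt "0.45 -1 0 0" --pt "0.45 -1 0 0" --pt "0.45 -1 0 0" --pt "0.45 -1 0 0" --pt "0.45 -1 0 0" --pt "0.45 -1 0 0" --pt "0.45 -1 0 0" --pt "0.45 -1 0 0" --pt "0.45 -1 0 0" --pt "0 0 0 0"

```text
time_s: 3.55
tcp_pos: [504.1, 115.0, 258.4]
tcp_rot: [-3.141, -0.0, -0.096]
contact_force: [-1.0, 0.5, -0.1]
gripper_width: 0.001
grip_force: 0.0
```

```bash
cat >> h.py <<'E'
O=np.array([616.5,127.9]); YAW=-0.098
def mk(x,y):
    c,s=np.cos(YAW),np.sin(YAW); return O+np.array([c*x-s*y,s*x+c*y])
def togo(x,y,z,yaw=None):
    q=sense(); p=q["tcp_pos"]; M=R.from_euler("xyz",q["tcp_rot"]).as_matrix()
    if yaw is None: yaw=q["tcp_rot"][2]
    tw=-np.degrees((yaw-q["tcp_rot"][2]+np.pi)%(2*np.pi)-np.pi)/5
    print("t",q["time_s"],"tcp",p.round(1),q["tcp_rot"].round(3),"F",q["contact_force"].round(1),"w",round(q["gripper_width"]*88,1),"| to go units",(M.T@(np.array([x,y,z])-p)/20).round(2),"twist",round(tw,2))
E
python3 - <<'E'
from h import *
togo(*mk(5,216),262,YAW)
t=read_camera("top"); s=read_camera("side"); cv2.imwrite("pics/t1.png",t["pixels"])
E
```

```text
t 3.55 tcp [504.1 115.  258.4] [-3.141 -0.    -0.096] F [-1.   0.5 -0.1] w 0.1 | to go units [  5.8  -11.98  -0.17] twist 0.02
```

View pics/t1.png

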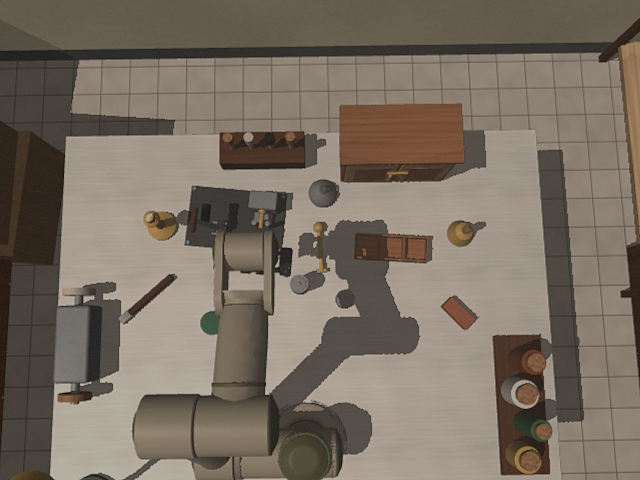

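Request:
apply_moves --pt "0.48 -1 0 0" --pt "0.48 -1 0 0" --pt "0.48 -1 0 0" --pt "0.48 -1 0 0" --pt "0.48 -1 0 0" --pt "0.48 -1 0 0" --pt "0.48 -1 0 0" --pt "0.48 -1 0 0" --pt "0.48 -1 0 0" --pt "0.48 -1 0 0" --pt "0.48 -1 0 0" --pt "0.5 -1 0 0" --pt "0 0 0 0" --pt "0 0 0 0"

```text
time_s: 4.82
tcp_pos: [642.0, 339.4, 258.0]
tcp_rot: [3.141, 0.001, -0.099]
contact_force: [-0.2, -0.1, -0.5]
gripper_width: 0.003
grip_force: 0.0
```

Run:
```python
from h import *
togo(*mk(5,216),158,YAW)
```

```text
t 4.8167 tcp [642.  339.4 258. ] [ 3.141e+00  1.000e-03 -9.900e-02] F [-0.2 -0.1 -0.5] w 0.2 | to go units [ 0.02 -0.15  5.  ] twist -0.01
```

Request:
apply_moves --pt "0 0 1 0" --pt "0 0 1 0" --pt "0 0 1 0" --pt "0 0 1 0" --pt "0 0 1 0" --pt "0 0 0 0" --pt "0 0.5 0 0" --pt "0 0.5 0 0" --pt "0 0.5 0 0" --pt "0 0.5 0 0" --pt "0 0.5 0 0" --pt "0 0.5 0 0" --pt "0 0.5 0 0" --pt "0 0.5 0 0" --pt "0 0.5 0 0" --pt "0 0.5 0 0" --pt "0 0 0 0"

```text
time_s: 6.23
tcp_pos: [632.2, 239.1, 160.9]
tcp_rot: [-3.139, -0.003, -0.1]
contact_force: [0.4, 4.7, 0.9]
gripper_width: 0.006
grip_force: 2.7
```

Request:
apply_moves --pt "0 0.3 0 0" --pt "0 0.2 0 0" --pt "0 0 0 0" --pt "0 0 0 0"

```text
time_s: 6.57
tcp_pos: [631.0, 231.0, 160.1]
tcp_rot: [-3.139, -0.002, -0.099]
contact_force: [0.8, 7.7, -3.4]
gripper_width: 0.002
grip_force: 3.3
```

Request:
apply_moves --pt "0 0.2 0 0" --pt "0 0.2 0 0" --pt "0 0 0 0" --pt "0 0 0 0"

```text
time_s: 6.9
tcp_pos: [630.0, 223.4, 159.8]
tcp_rot: [-3.139, -0.001, -0.098]
contact_force: [0.2, 8.4, -3.6]
gripper_width: 0.003
grip_force: 3.8
```

Request:
apply_moves --pt "0 0.2 0 0" --pt "0 0.1 0 0" --pt "0 0 0 0" --pt "0 0 0 0"

```text
time_s: 7.23
tcp_pos: [629.5, 220.2, 159.6]
tcp_rot: [-3.134, -0.002, -0.097]
contact_force: [3.8, 20.4, -6.3]
gripper_width: 0.005
grip_force: 9.7
```

Run:
```python
from h import *
s=read_camera("side"); cv2.imwrite("pics/s2.png",cv2.resize(s["pixels"][200:400,190:420],None,fx=3,fy=3,interpolation=cv2.INTER_CUBIC))
```

```text
(no output)
```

View pics/s2.png

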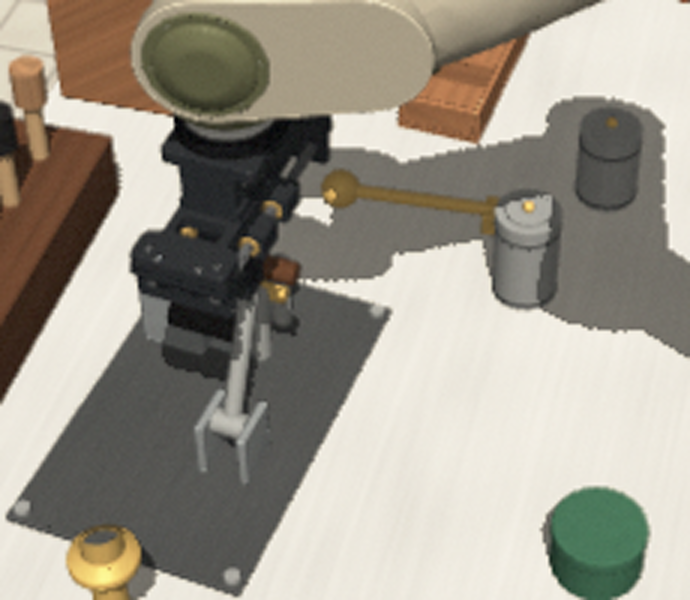

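Request:
apply_moves --pt "0 -0.3 0 0" --pt "0 0 -1 0" --pt "0 0 -1 0" --pt "0 0 -1 0" --pt "0 0 -1 0" --pt "0 0 0 0" --pt "0 0 0 0" --pt "0 0 0 0" --pt "0 0 0 0" --fingers 0

```text
time_s: 8.03
tcp_pos: [629.8, 222.3, 237.7]
tcp_rot: [3.141, 0.002, -0.099]
contact_force: [-0.3, 0.5, 0.3]
gripper_width: 0.005
grip_force: 0.0
```

Run:
```python
from h import *
togo(*mk(5,100),240,YAW)
t=read_camera("top"); s=read_camera("side"); cv2.imwrite("pics/s3.png",cv2.resize(s["pixels"][200:400,190:420],None,fx=3,fy=3,interpolation=cv2.INTER_CUBIC))
def knob(c,p,r=16):
    h=cv2.cvtColor(c["pixels"],cv2.COLOR_BGR2HSV); x,y=map(int,p)
    w=h[y-r:y+r,x-r:x+r]; m=((w[...,0]>12)&(w[...,0]<32)&(w[...,1]>120)).astype(np.uint8)
    n,l,st,ce=cv2.connectedComponentsWithStats(m)
    return [((ce[i]+[x-r,y-r]).round(2).tolist(),int(st[i,4])) for i in range(1,n)]
for n,c in(("t",t),("s",s)):
    for p in (((298,284),(345,299)) if n=="t" else ((366,269),(394,241))): print(n,knob(c,p))
```

```text
t 8.0333 tcp [629.8 222.3 237.7] [ 3.141e+00  2.000e-03 -9.900e-02] F [-0.3  0.5  0.3] w 0.4 | to go units [ 0.05 -0.24 -0.12] twist -0.01
t [([298.83, 283.17], 6)]
t [([345.33, 298.33], 3)]
s [([352.17, 271.6], 42), ([366.0, 268.33], 6)]
s [([393.5, 240.5], 4)]
```

View pics/s3.png

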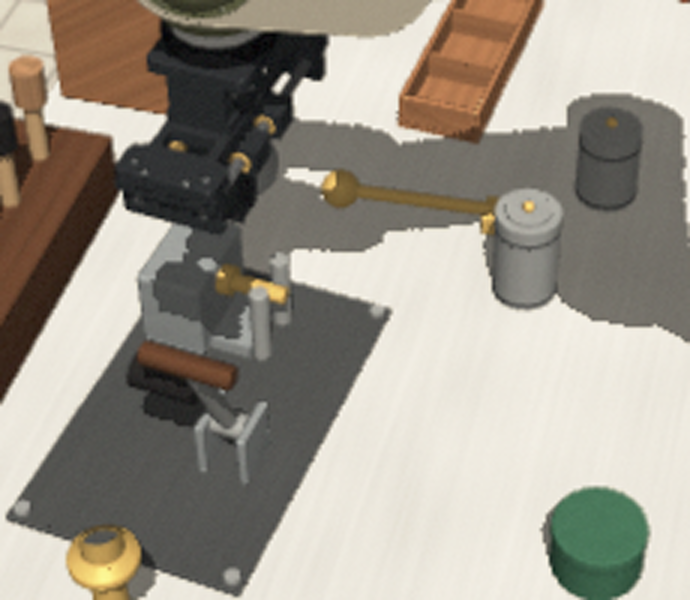

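Run:
```python
from h import *
t=read_camera("top"); s=read_camera("side")
a=tri(t,(298.83,283.17),s,(366,268.33)); b=tri(t,(345.33,298.33),s,(393.5,240.5)); print(a,b)
print(ray(t,(298.83,283.17),94),ray(t,(345.33,298.33),82),ray(s,(366,268.33),94),ray(s,(393.5,240.5),82))
togo(a[0],a[1],200,YAW)
```

```text
[460.42760387  12.36424147  94.21164992] [ 415.47956734 -121.93176836   82.02542055]
[460.94226638  12.41922169  94.        ] [ 415.5691621  -121.92640379   82.        ] [459.96169972  12.1290687   94.        ] [ 415.39410858 -121.96492523   82.        ]
t 8.2333 tcp [630.  222.5 238.1] [ 3.141e+00  1.000e-03 -9.900e-02] F [ 0.4 -0.3  0.1] w 0.4 | to go units [-7.4  11.29  1.92] twist -0.01
```

Request:
apply_moves --pt "-0.62 0.94 0 0" --pt "-0.62 0.94 0 0" --pt "-0.62 0.94 0 0" --pt "-0.62 0.94 0 0" --pt "-0.62 0.94 0 0" --pt "-0.62 0.94 0 0" --pt "-0.62 0.94 0 0" --pt "-0.62 0.94 0 0" --pt "-0.62 0.94 0.5 0" --pt "-0.62 0.94 0.5 0" --pt "-0.62 0.94 0.5 0" --pt "-0.62 0.94 0.5 0" --pt "0 0 0 0" --pt "0 0 0 0" --fingers 88

```text
time_s: 9.4
tcp_pos: [459.6, 12.4, 198.7]
tcp_rot: [-3.141, 0.001, -0.1]
contact_force: [0.0, 0.2, 0.1]
gripper_width: 0.997
grip_force: 0.0
```

Run:
```python
from h import *
togo(460.4,12.4,40,YAW)
w=read_camera("wrist"); cv2.imwrite("pics/w1.png",w["pixels"]); print(w["position"],w["orientation"],w["fov_y"],proj(w,(460.4,12.4,94)),ray(w,(298,240),94))
```

```text
t 9.4 tcp [459.6  12.4 198.7] [-3.141e+00  1.000e-03 -1.000e-01] F [0.  0.2 0.1] w 87.7 | to go units [ 0.04 -0.    7.94] twist -0.03
[536.16462061   4.1006535  345.29896882] [ 2.84201514e+00  9.76313555e-05 -1.67274377e+00] 69.81534567107148 [320.84205961 240.07029434] [462.2300876   29.74307294  94.        ]
```

View pics/w1.png

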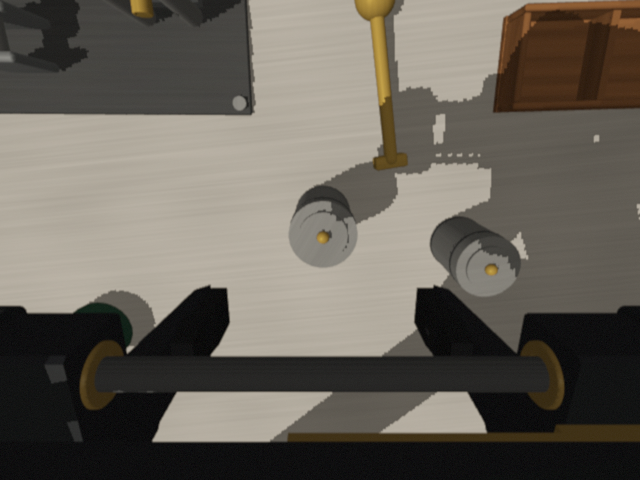

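Request:
apply_moves --pt "0.05 0 1 0" --pt "0 0 1 0" --pt "0 0 1 0" --pt "0 0 1 0" --pt "0 0 1 0" --pt "0 0 1 0" --pt "0 0 1 0" --pt "0 0 0.9 0" --pt "0 0 0 0" --pt "0 0 0 0"

```text
time_s: 10.28
tcp_pos: [461.5, 13.2, 40.7]
tcp_rot: [-3.141, 0.001, -0.098]
contact_force: [-0.1, 0.8, -0.4]
gripper_width: 0.997
grip_force: 0.0
```

Request:
apply_moves --pt "0 0 0 0" --pt "0 0 0 0" --pt "0 0 0 0" --pt "0 0 0 0" --pt "0 0 0 0" --pt "0 0 0 0" --pt "0 0 0 0" --pt "0 0 0 0" --pt "0 0 0 0" --pt "0 0 0 0" --fingers 40

```text
time_s: 11.12
tcp_pos: [461.1, 12.5, 41.2]
tcp_rot: [3.141, -0.001, -0.099]
contact_force: [-1.7, -2.7, 5.3]
gripper_width: 0.6
grip_force: 30.0
```

Run:
```python
from h import *
togo(*mk(-55,0),65,YAW)
```

```text
t 11.1167 tcp [461.1  12.5  41.2] [ 3.141e+00 -1.000e-03 -9.900e-02] F [-1.7 -2.7  5.3] w 52.8 | to go units [ 4.41 -6.51 -1.19] twist -0.01
```

Request:
apply_moves --pt "0 0 -0.5 0" --pt "0 0 -1 0" --pt "0 0 -0.5 0" --pt "0.63 -0.93 0 0" --pt "0.63 -0.93 0 0" --pt "0.63 -0.93 0 0" --pt "0.63 -0.93 0 0" --pt "0.63 -0.93 0 0" --pt "0.63 -0.93 0 0" --pt "0.63 -0.93 0 0" --pt "0.5 0 0 0" --pt "0.5 0 0 0" --pt "0.5 0 0 0" --pt "0 0 0 0" --pt "0 0 0 0"

```text
time_s: 12.37
tcp_pos: [590.7, 130.6, 79.9]
tcp_rot: [3.142, 0.002, -0.099]
contact_force: [0.2, 0.0, -3.7]
gripper_width: 0.603
grip_force: 30.0
```

Run:
```python
from h import *
togo(*mk(-20,0),47.5,YAW)
t=read_camera("top"); s=read_camera("side"); cv2.imwrite("pics/s4.png",cv2.resize(s["pixels"][200:400,190:420],None,fx=3,fy=3,interpolation=cv2.INTER_CUBIC))
```

```text
t 12.3667 tcp [590.7 130.6  79.9] [ 3.142e+00  2.000e-03 -9.900e-02] F [ 0.2  0.  -3.7] w 53.1 | to go units [0.3  0.01 1.62] twist -0.01
```

View pics/s4.png

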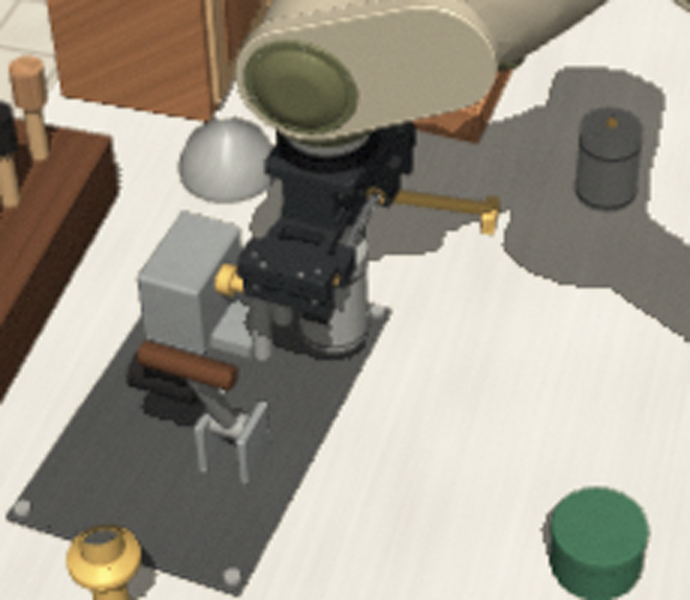

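Request:
apply_moves --pt "0 0 0.5 0" --pt "0 0 0.5 0" --pt "0 0 0.4 0" --pt "0 0 0.1 0" --pt "0 0 0 0"

```text
time_s: 12.88
tcp_pos: [590.7, 130.6, 49.6]
tcp_rot: [3.141, 0.002, -0.099]
contact_force: [-0.1, -0.1, -3.5]
gripper_width: 0.604
grip_force: 30.0
```

Request:
apply_moves --pt "0 0 0.05 0" --pt "0 0 0.05 0" --pt "0 0 0 0"

```text
time_s: 13.13
tcp_pos: [591.4, 130.6, 48.9]
tcp_rot: [-3.142, -0.0, -0.098]
contact_force: [0.2, -0.2, -3.7]
gripper_width: 0.608
grip_force: 30.0
```

Request:
apply_moves --pt "0 0 0.05 0" --pt "0 0 0.05 0" --pt "0 0 0 0"

```text
time_s: 13.38
tcp_pos: [591.5, 130.6, 47.2]
tcp_rot: [-3.142, -0.001, -0.099]
contact_force: [-1.0, 0.2, -0.0]
gripper_width: 0.608
grip_force: 30.0
```

Request:
apply_moves --pt "0.2 0 0 0" --pt "0.2 0 0 0" --pt "0.2 0 0 0" --pt "0.2 0 0 0" --pt "0.1 0 0 0" --pt "0.1 0 0 0" --pt "0 0 0 0"

```text
time_s: 13.97
tcp_pos: [609.6, 128.9, 47.3]
tcp_rot: [3.141, 0.005, -0.098]
contact_force: [-13.1, 0.2, 10.8]
gripper_width: 0.606
grip_force: 30.0
```

Run:
```python
from h import *
togo(*mk(0,0),47,YAW)
```

```text
t 13.9667 tcp [609.6 128.9  47.3] [ 3.141  0.005 -0.098] F [-13.1   0.2  10.8] w 53.3 | to go units [0.35 0.02 0.01] twist -0.0
```

Request:
apply_moves --pt "0.1 0 -0.03 0" --pt "0.1 0 0 0" --pt "0.05 0 0 0" --pt "0 0 0 0"

```text
time_s: 14.3
tcp_pos: [614.1, 128.4, 47.3]
tcp_rot: [3.141, 0.006, -0.098]
contact_force: [-12.4, -0.6, 7.8]
gripper_width: 0.606
grip_force: 30.0
```

Request:
apply_moves --pt "0.1 0 0 0" --pt "0.05 0 0 0" --pt "0 0 0 0"

```text
time_s: 14.55
tcp_pos: [615.6, 128.3, 47.4]
tcp_rot: [3.141, 0.01, -0.098]
contact_force: [-20.3, 1.4, 13.0]
gripper_width: 0.605
grip_force: 30.0
```

Request:
apply_moves --pt "0.07 0 0 0" --pt "0 0 0 0" --pt "0 0 0 0"

```text
time_s: 14.8
tcp_pos: [615.6, 128.2, 47.4]
tcp_rot: [3.14, 0.013, -0.098]
contact_force: [-27.8, -0.5, 16.9]
gripper_width: 0.605
grip_force: 30.0
```

Request:
apply_moves --pt "0 0 0 0" --pt "0 0 0 0" --pt "0 0 0 0" --pt "0 0 0 0" --pt "0 0 0 0" --pt "0 0 0 0" --pt "0 0 0 0" --pt "0 0 0 0" --pt "0 0 0 0" --pt "0 0 0 0" --pt "0 0 0 0" --pt "0 0 0 0" --pt "0 0 0 0" --pt "0 0 0 0" --pt "0 0 0 0" --pt "0 0 0 0" --pt "0 0 0 0" --pt "0 0 0 0" --pt "0 0 0 0" --pt "0 0 0 0"

```text
time_s: 16.47
tcp_pos: [615.6, 128.3, 47.4]
tcp_rot: [3.14, 0.012, -0.098]
contact_force: [-26.7, 0.1, 16.5]
gripper_width: 0.608
grip_force: 30.0
```

Request:
apply_moves --pt "0 0 0 0" --pt "0 0 0 0" --pt "0 0 0 0" --pt "0 0 0 0" --pt "0 0 0 0" --pt "0 0 0 0" --pt "0 0 0 0" --pt "0 0 0 0" --pt "0 0 0 0" --pt "0 0 0 0" --pt "0 0 0 0" --pt "0 0 0 0" --pt "0 0 0 0" --pt "0 0 0 0" --pt "0 0 0 0" --pt "0 0 0 0" --pt "0 0 0 0" --pt "0 0 0 0" --pt "0 0 0 0" --pt "0 0 0 0"

```text
time_s: 18.13
tcp_pos: [615.6, 128.2, 47.4]
tcp_rot: [3.14, 0.013, -0.098]
contact_force: [-26.3, -0.5, 15.6]
gripper_width: 0.607
grip_force: 30.0
```

Run:
```python
from h import *
togo(*mk(0,0),47,YAW)
s=read_camera("side"); cv2.imwrite("pics/s5.png",cv2.resize(s["pixels"][230:350,230:350],None,fx=5,fy=5,interpolation=cv2.INTER_CUBIC))
print("foot front edge expected px",[((proj(s,(*mk(x,y),6))-[230,230])*5).round() for x,y in((0,0),(0,27),(-27,0))])
```

```text
t 18.1333 tcp [615.6 128.2  47.4] [ 3.14   0.013 -0.098] F [-26.3  -0.5  15.6] w 53.4 | to go units [0.05 0.01 0.02] twist 0.0
foot front edge expected px [array([305., 426.]), array([283., 465.]), array([357., 441.])]
```

View pics/s5.png

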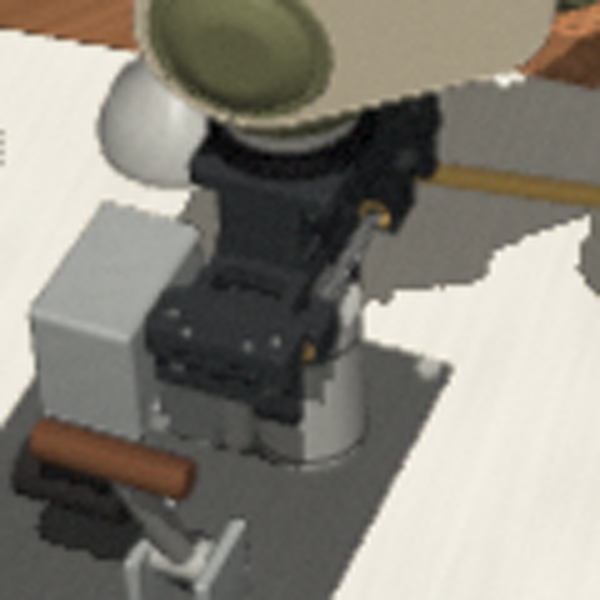

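Request:
apply_moves --pt "0 0 0 0" --pt "0 0 0 0" --pt "0 0 0 0" --pt "0 0 0 0" --pt "0 0 0 0" --pt "-0.2 0 -0.02 0" --pt "-0.5 0 -0.03 0" --pt "-0.5 0 0 0" --pt "-0.5 0 0 0" --pt "-0.5 0 0 0" --pt "0 0 -0.5 0" --pt "0 0 -1 0" --pt "0 0 -1 0" --pt "0 0 -1 0" --pt "0 0 -0.5 0" --pt "0 0 0 0"

```text
time_s: 19.52
tcp_pos: [578.4, 132.0, 131.0]
tcp_rot: [-3.141, -0.005, -0.099]
contact_force: [0.1, -0.5, -4.3]
gripper_width: 0.606
grip_force: 30.0
```

Run:
```python
from h import *
t=read_camera("top"); s=read_camera("side")
C=np.array([569.8,-267.5]); cy=-0.073
def cr(x,y): c,q=np.cos(cy),np.sin(cy); return C+np.array([c*x-q*y,q*x+c*y])
togo(*cr(0,72),127,cy)
print("cell2",cr(0,72),"cell0",cr(0,-72))
h=cv2.cvtColor(s["pixels"],cv2.COLOR_BGR2HSV); m=((h[...,0]<14)&(h[...,1]>100)).astype(np.uint8)
m[:180]=0;m[250:]=0;m[:,:315]=0;m[:,375:]=0
c=max(cv2.findContours(cv2.morphologyEx(m,3,np.ones((5,5))),0,2)[0],key=cv2.contourArea)[:,0]
print("side extremes L,R,T,B",c[c[:,0].argmin()],c[c[:,0].argmax()],c[c[:,1].argmin()],c[c[:,1].argmax()])
for z in(36,0): print(z,[proj(s,(*cr(x,y),z)).round(1).tolist() for x,y in((39,111),(39,-111),(-39,-111),(-39,111))])
v=s["pixels"].copy()
for x in(33,-33):
  for y in(105,39,33,-33,-39,-105): cv2.circle(v,tuple(int(round(k)) for k in proj(s,(*cr(x,y),36))),0,(0,255,0),-1)
cv2.imwrite("pics/s6.png",cv2.resize(v[180:255,310:380],None,fx=8,fy=8,interpolation=cv2.INTER_NEAREST))
```

```text
t 19.6167 tcp [576.9 132.  127.9] [ 3.142  0.    -0.099] F [ 0.2  0.3 -4.5] w 52.8 | to go units [ 1.52 16.31  0.05] twist -0.29
cell2 [ 575.05133304 -195.69175882] cell0 [ 564.54866696 -339.30824118]
side extremes L,R,T,B [332 243] [363 216] [362 216] [348 247]
36 [[321.7, 232.4], [346.2, 187.7], [371.3, 192.8], [349.0, 238.4]]
0 [[321.7, 242.4], [345.9, 197.4], [370.7, 202.5], [348.7, 248.5]]
```

View pics/s6.png

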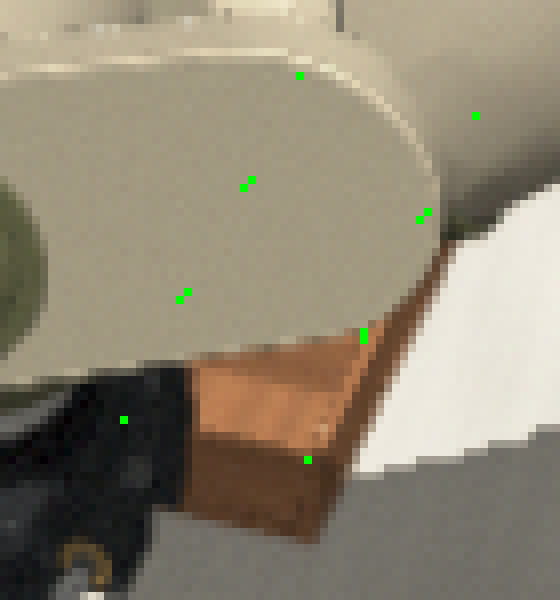

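Run:
```python
from h import *
s=read_camera("side"); im=cv2.imread("pics/side0.png")
h=cv2.cvtColor(im,cv2.COLOR_BGR2HSV); m=((h[...,0]<14)&(h[...,1]>100)).astype(np.uint8)
m[:180]=0;m[255:]=0;m[:,:315]=0;m[:,378:]=0
c=max(cv2.findContours(cv2.morphologyEx(m,3,np.ones((5,5))),0,2)[0],key=cv2.contourArea)
P=cv2.approxPolyDP(cv2.convexHull(c),2,True)[:,0]; print(P.tolist())
b=[]
for q in((0,0),):
  C=np.array([569.8,-267.5]); cy=-0.073
  R2=np.array([[np.cos(cy),-np.sin(cy)],[np.sin(cy),np.cos(cy)]])
  for (x,y,z) in((39,111,36),(39,-111,36),(-39,-111,36),(-39,111,0),(39,111,0),(-39,-111,0)):
    u=proj(s,(*(C+R2@[x,y]),z)); p=P[np.linalg.norm(P-u,axis=1).argmin()]+[0,0]
    w=ray(s,p,z)[:2]-R2@[x,y]; print(u.round(1),p,"centre",w.round(1))
```

```text
[[370, 193], [370, 201], [348, 247], [323, 241], [323, 232], [345, 191], [353, 189]]
[321.7 232.4] [323 232] centre [ 566.9 -270. ]
[346.2 187.7] [345 191] centre [ 569.3 -250.3]
[371.3 192.8] [370 193] centre [ 573.4 -265.4]
[348.7 248.5] [348 247] centre [ 573.  -273.1]
[321.7 242.4] [323 241] centre [ 568.  -274.2]
[370.7 202.5] [370 201] centre [ 573.4 -274.5]
```

Request:
apply_moves --pt "0.1 0.96 0 0" --pt "0.1 0.96 0 0" --pt "0.1 0.96 0 0" --pt "0.1 0.96 0 0" --pt "0.1 0.96 0 0" --pt "0.1 0.96 0 0" --pt "0.1 0.96 0 0" --pt "0.1 0.96 0 0" --pt "0.1 0.96 0 0" --pt "0.1 0.96 0 0" --pt "0.1 0.96 0 0" --pt "0.1 0.96 0 0" --pt "0.1 0.96 0 0" --pt "0.1 0.96 0 0" --pt "0.1 0.96 0 0" --pt "0.1 0.96 0 0" --pt "0 0.96 0 -0.3" --pt "0 0 0 0" --pt "0 0 0 0"

```text
time_s: 21.25
tcp_pos: [576.0, -196.5, 126.9]
tcp_rot: [-3.14, 0.002, -0.074]
contact_force: [0.3, 0.7, -4.0]
gripper_width: 0.609
grip_force: 30.0
```

Run:
```python
from h import *
togo(576.3,-197.7,49,-0.073)
w=read_camera("wrist"); v=w["pixels"].copy()
C=np.array([571,-269.5]); cy=-0.073
R2=np.array([[np.cos(cy),-np.sin(cy)],[np.sin(cy),np.cos(cy)]])
for x in(33,-33):
  for y in(105,39,33,-33,-39,-105): 
    q=proj(w,(*(C+R2@[x,y]),36)); cv2.circle(v,tuple(int(round(k)) for k in q),2,(0,255,0),-1)
cv2.imwrite("pics/w2.png",v)
```

```text
t 21.25 tcp [ 576.  -196.5  126.9] [-3.14e+00  2.00e-03 -7.40e-02] F [ 0.3  0.7 -4. ] w 53.6 | to go units [0.03 0.07 3.89] twist -0.01
```

View pics/w2.png

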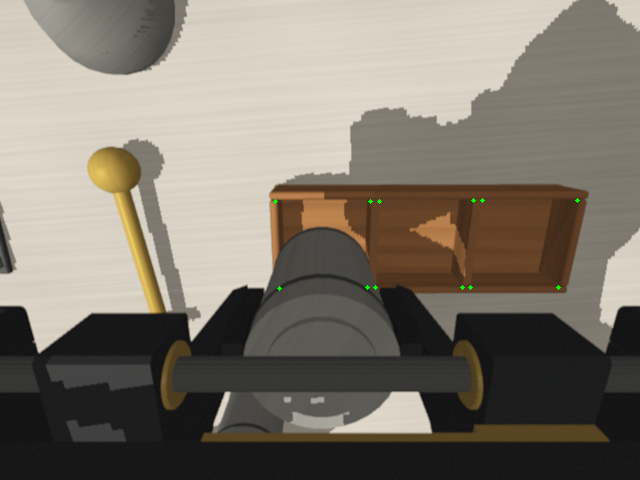

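Request:
apply_moves --pt "0.03 0.07 0.8 0" --pt "0 0 0.8 0" --pt "0 0 0.6 0" --pt "0 0 0.5 0" --pt "0 0 0.4 0" --pt "0 0 0 0"

```text
time_s: 21.8
tcp_pos: [576.4, -196.4, 64.6]
tcp_rot: [-3.14, 0.003, -0.072]
contact_force: [-0.4, 0.1, -3.7]
gripper_width: 0.606
grip_force: 30.0
```

Request:
apply_moves --pt "0 0 0.3 0" --pt "0 0 0.3 0" --pt "0 0 0.1 0" --pt "0 0 0 0" --pt "0 0 0 0"

```text
time_s: 22.22
tcp_pos: [577.1, -197.4, 52.5]
tcp_rot: [3.142, -0.0, -0.072]
contact_force: [0.4, -0.7, -2.8]
gripper_width: 0.607
grip_force: 30.0
```

Request:
apply_moves --pt "0 0 0.1 0" --pt "0 0 0.1 0" --pt "0 0 0.05 0" --pt "0 0 0 0"

```text
time_s: 22.55
tcp_pos: [577.0, -197.3, 47.3]
tcp_rot: [-3.142, 0.0, -0.072]
contact_force: [0.1, 0.6, -3.1]
gripper_width: 0.605
grip_force: 30.0
```

Request:
apply_moves --pt "0 0 0.04 0" --pt "0 0 0 0" --pt "0 0 0 0"

```text
time_s: 22.8
tcp_pos: [577.1, -197.4, 47.2]
tcp_rot: [3.141, -0.001, -0.072]
contact_force: [-1.1, 0.7, 4.4]
gripper_width: 0.608
grip_force: 30.0
```

Request:
apply_moves --pt "0 0 0 0" --pt "0 0 0 0" --pt "0 0 0 0" --pt "0 0 0 0" --pt "0 0 0 0" --pt "0 0 0 0" --pt "0 0 -0.5 0" --pt "0 0 -1 0" --pt "0 0 -1 0" --pt "0 0 -1 0" --pt "0 0 -1 0" --pt "0 0 -1 0" --pt "0 0 -1 0" --pt "0 0 0 0" --fingers 86

```text
time_s: 23.97
tcp_pos: [578.3, -198.0, 181.4]
tcp_rot: [3.138, -0.007, -0.072]
contact_force: [0.7, -0.2, 0.7]
gripper_width: 0.981
grip_force: 0.0
```

Run:
```python
from h import *
t=read_camera("top"); s=read_camera("side")
def knob(c,p,r):
    h=cv2.cvtColor(c["pixels"],cv2.COLOR_BGR2HSV); x,y=map(int,p)
    w=h[y-r:y+r,x-r:x+r]; m=((w[...,0]>12)&(w[...,0]<32)&(w[...,1]>120)).astype(np.uint8)
    n,l,st,ce=cv2.connectedComponentsWithStats(m)
    return [((ce[i]+[x-r,y-r]).round(2).tolist(),int(st[i,4])) for i in range(1,n)]
print("d",knob(t,(345,298),14),knob(s,(394,241),14))
P=(576.3,-197.7,98); print("c",proj(t,P),knob(t,proj(t,P),10),proj(s,P),knob(s,proj(s,P),10))
togo(415.5,-121.9,175,YAW)
```

```text
d [] [([393.5, 240.5], 4)]
c [370.28399364 242.43974786] [] [339.87571152 208.43818524] [([344.52, 201.06], 31), ([339.4, 208.2], 5)]
t 24.0667 tcp [ 577.  -197.3  177.1] [ 3.141e+00 -1.000e-03 -7.200e-02] F [ 0.7 -0.1 -0.6] w 86.0 | to go units [-8.33 -3.18  0.09] twist 0.29
```

Request:
apply_moves --pt "-0.92 -0.35 0 0" --pt "-0.92 -0.35 0 0" --pt "-0.92 -0.35 0 0" --pt "-0.92 -0.35 0 0" --pt "-0.92 -0.35 0 0" --pt "-0.92 -0.35 0 0" --pt "-0.92 -0.35 0 0" --pt "-0.92 -0.35 0 0" --pt "-0.92 -0.35 0 0" --pt "0 0 0 0.3" --pt "0 0 0 0" --pt "0 0 0 0" --fingers 88

```text
time_s: 25.07
tcp_pos: [416.3, -122.5, 176.0]
tcp_rot: [-3.141, 0.001, -0.098]
contact_force: [0.3, 0.1, -0.6]
gripper_width: 0.999
grip_force: 0.0
```

Run:
```python
from h import *
togo(415.5,-121.9,36,YAW)
w=read_camera("wrist"); s=read_camera("side")
def knob(c,p,r):
    h=cv2.cvtColor(c["pixels"],cv2.COLOR_BGR2HSV); x,y=map(int,p)
    w=h[y-r:y+r,x-r:x+r]; m=((w[...,0]>12)&(w[...,0]<32)&(w[...,1]>120)).astype(np.uint8)
    n,l,st,ce=cv2.connectedComponentsWithStats(m)
    return [((ce[i]+[x-r,y-r]).round(2).tolist(),int(st[i,4])) for i in range(1,n)]
P=(415.5,-121.9,82); print("d",proj(w,P),knob(w,proj(w,P),40),proj(s,P),knob(s,proj(s,P),14))
for p,_ in knob(w,proj(w,P),40): print(ray(w,p,82))
```

```text
t 25.0667 tcp [ 416.3 -122.5  176. ] [-3.141e+00  1.000e-03 -9.800e-02] F [ 0.3  0.1 -0.6] w 87.9 | to go units [-0.04 -0.02  7.  ] twist -0.0
d [320.28370415 246.31321833] [([323.02, 243.02], 118)] [393.45498145 240.50887606] [([393.5, 240.5], 4)]
[ 417.824464   -124.15085064   82.        ]
```

Request:
apply_moves --pt "0 0 1 0" --pt "0 0 1 0" --pt "0 0 1 0" --pt "0 0 1 0" --pt "0 0 1 0" --pt "0 0 1 0" --pt "0 0 0.6 0" --pt "0 0 0.4 0" --pt "0 0 0 0" --pt "0 0 0 0"

```text
time_s: 26.0
tcp_pos: [416.6, -122.6, 36.5]
tcp_rot: [-3.141, 0.0, -0.098]
contact_force: [0.3, 0.4, -0.0]
gripper_width: 0.999
grip_force: 0.0
```

Request:
apply_moves --pt "0 0 0 0" --pt "0 0 0 0" --pt "0 0 0 0" --pt "0 0 0 0" --pt "0 0 0 0" --pt "0 0 0 0" --pt "0 0 0 0" --pt "0 0 0 0" --pt "0 0 0 0" --pt "0 0 0 0" --fingers 40

```text
time_s: 26.83
tcp_pos: [416.6, -122.7, 36.8]
tcp_rot: [3.141, -0.001, -0.098]
contact_force: [-0.7, -1.9, 6.1]
gripper_width: 0.602
grip_force: 30.0
```

Request:
apply_moves --pt "0 0 -0.5 0" --pt "0 0 -1 0" --pt "0 0 -0.6 0" --pt "0 0 0 0" --pt "0 0 0 0"

```text
time_s: 27.25
tcp_pos: [416.2, -122.4, 78.3]
tcp_rot: [-3.141, -0.0, -0.099]
contact_force: [0.5, 0.4, -3.8]
gripper_width: 0.604
grip_force: 30.0
```

Run:
```python
from h import *
togo(*mk(-25,0),78,YAW)
```

```text
t 27.25 tcp [ 416.2 -122.4   78.3] [-3.141 -0.    -0.099] F [ 0.5  0.4 -3.8] w 53.2 | to go units [ 7.480e+00 -1.344e+01  1.000e-02] twist -0.01
```

Request:
apply_moves --pt "0.53 -0.96 0 0" --pt "0.53 -0.96 0 0" --pt "0.53 -0.96 0 0" --pt "0.53 -0.96 0 0" --pt "0.53 -0.96 0 0" --pt "0.53 -0.96 0 0" --pt "0.53 -0.96 0 0" --pt "0.53 -0.96 0 0" --pt "0.53 -0.96 0 0" --pt "0.53 -0.96 0 0" --pt "0.53 -0.96 0 0" --pt "0.53 -0.96 0 0" --pt "0.53 -0.96 0 0" --pt "0.53 -0.96 0 0" --pt "0 0 0 0" --pt "0 0 0 0"

```text
time_s: 28.58
tcp_pos: [589.9, 131.0, 76.5]
tcp_rot: [3.141, 0.003, -0.097]
contact_force: [-0.5, -0.3, -3.7]
gripper_width: 0.604
grip_force: 30.0
```

Run:
```python
from h import *
togo(*mk(-25,0),42.8,YAW)
```

```text
t 28.5833 tcp [589.9 131.   76.5] [ 3.141e+00  3.000e-03 -9.700e-02] F [-0.5 -0.3 -3.7] w 53.1 | to go units [0.1  0.02 1.69] twist 0.01
```

Request:
apply_moves --pt "0 0.02 0.5 0" --pt "0 0 0.5 0" --pt "0 0 0.4 0" --pt "0 0 0.15 0" --pt "0 0 0.05 0" --pt "0 0 0 0" --pt "0 0 0 0"

```text
time_s: 29.17
tcp_pos: [590.7, 129.8, 46.8]
tcp_rot: [-3.142, -0.001, -0.099]
contact_force: [-0.3, 0.6, -3.0]
gripper_width: 0.607
grip_force: 30.0
```

Request:
apply_moves --pt "0 0 0.05 0" --pt "0 0 0 0" --pt "0 0 0 0"

```text
time_s: 29.42
tcp_pos: [590.5, 130.0, 45.8]
tcp_rot: [-3.142, -0.0, -0.098]
contact_force: [0.6, -0.0, -3.7]
gripper_width: 0.602
grip_force: 30.0
```

Request:
apply_moves --pt "0 0 0.06 0" --pt "0 0 0.06 0" --pt "0 0 0 0" --pt "0 0 0 0"

```text
time_s: 29.75
tcp_pos: [590.5, 129.9, 43.1]
tcp_rot: [3.142, 0.0, -0.099]
contact_force: [0.3, -0.1, -2.9]
gripper_width: 0.605
grip_force: 30.0
```

Request:
apply_moves --pt "0.2 0 0.03 0" --pt "0.2 0 0 0" --pt "0.2 0 0 0" --pt "0.2 0 0 0" --pt "0.1 0 0 0" --pt "0.1 0 0 0" --pt "0.1 0 0 0" --pt "0 0 0 0"

```text
time_s: 30.42
tcp_pos: [610.6, 128.4, 45.4]
tcp_rot: [3.142, 0.004, -0.098]
contact_force: [-17.7, 0.4, 25.2]
gripper_width: 0.602
grip_force: 30.0
```

Request:
apply_moves --pt "0.1 0 0 0" --pt "0.05 0 0 0" --pt "0 0 0 0"

```text
time_s: 30.67
tcp_pos: [613.2, 128.2, 45.4]
tcp_rot: [3.142, 0.004, -0.098]
contact_force: [-19.7, 0.8, 25.7]
gripper_width: 0.605
grip_force: 29.9
```

Run:
```python
from h import *
s=read_camera("side"); cv2.imwrite("pics/s7.png",cv2.resize(s["pixels"][230:350,230:350],None,fx=5,fy=5,interpolation=cv2.INTER_CUBIC))
```

```text
(no output)
```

View pics/s7.png

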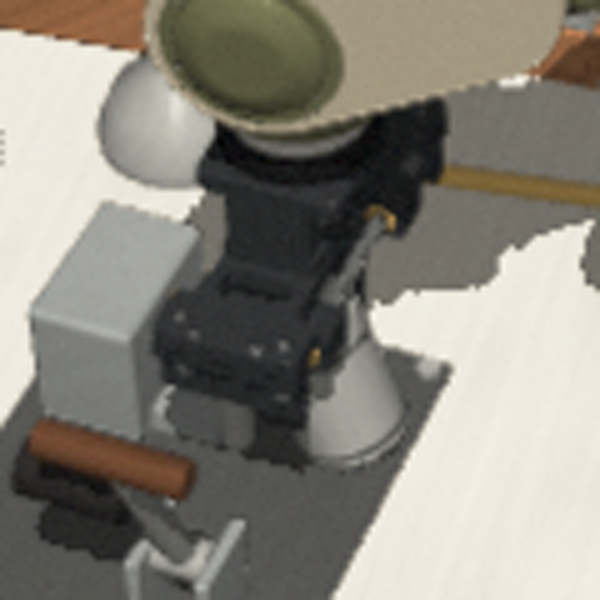

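Request:
apply_moves --pt "-0.3 0 -0.1 0" --pt "-0.4 0 -0.1 0" --pt "-0.4 0 0 0" --pt "-0.2 0 0 0" --pt "0 0 0 0" --pt "0 0 0 0"

```text
time_s: 31.22
tcp_pos: [589.6, 130.0, 46.4]
tcp_rot: [-3.142, -0.0, -0.099]
contact_force: [0.6, -0.2, -3.7]
gripper_width: 0.608
grip_force: 30.0
```

Request:
apply_moves --pt "0.25 0 0 0" --pt "0 0 0.05 0" --pt "0 0 0.05 0" --pt "0 0 0 0"

```text
time_s: 31.55
tcp_pos: [595.5, 129.4, 45.3]
tcp_rot: [-3.141, -0.002, -0.099]
contact_force: [0.2, -0.7, 4.5]
gripper_width: 0.603
grip_force: 30.0
```

Request:
apply_moves --pt "0 0 0 0" --pt "0 0 0 0" --pt "0 0 0 0" --pt "0 0 0 0" --pt "0 0 0 0" --pt "0 0 0 0" --pt "0 0 0 0" --pt "0 0 0 0" --fingers 66

```text
time_s: 32.22
tcp_pos: [594.5, 129.6, 44.5]
tcp_rot: [-3.142, 0.0, -0.099]
contact_force: [-0.4, 0.0, 1.2]
gripper_width: 0.747
grip_force: 0.0
```

Run:
```python
from h import *
togo(*mk(-22,0),42.8,YAW)
s=read_camera("side"); cv2.imwrite("pics/s8.png",cv2.resize(s["pixels"][230:350,230:350],None,fx=5,fy=5,interpolation=cv2.INTER_CUBIC))
u=np.linspace(0,6.28,400)
def ell(x):
    a=np.array([proj(s,(*mk(x+27*np.cos(k),27*np.sin(k)),6)) for k in u]); a=(a-230)*5; return a[:,0].max().round(),a[:,1].max().round()
print([(x,ell(x)) for x in(-16,-22,-28,-34)])
```

```text
t 32.2167 tcp [594.5 129.6  44.5] [-3.142  0.    -0.099] F [-0.4  0.   1.2] w 65.8 | to go units [ 0.   -0.02  0.09] twist -0.01
[(-16, (np.float64(392.0), np.float64(477.0))), (-22, (np.float64(403.0), np.float64(480.0))), (-28, (np.float64(415.0), np.float64(483.0))), (-34, (np.float64(426.0), np.float64(487.0)))]
```

View pics/s8.png

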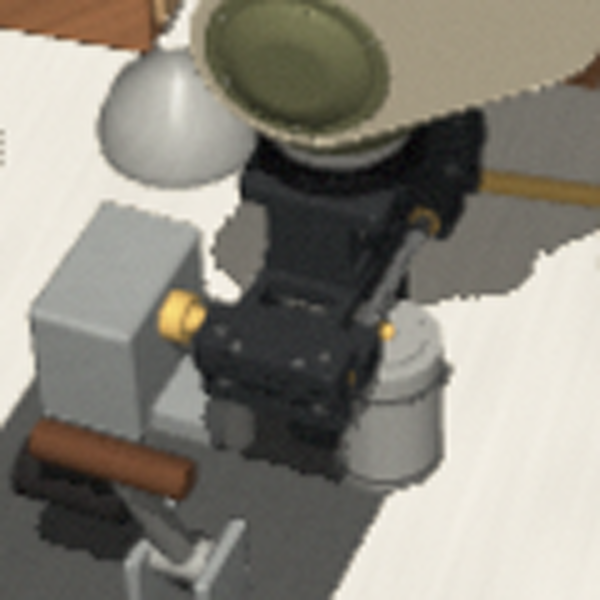

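Run:
```python
from h import *
s=read_camera("side"); p=(230+387/5,230+332/5); w=ray(s,p,88); print(w)
d=w[:2]-O; c,q=np.cos(YAW),np.sin(YAW); print("marker",c*d[0]+q*d[1],-q*d[0]+c*d[1])
togo(*mk(-42,0),43.8,YAW)
```

```text
[572.13455691 133.85475652  88.        ]
marker -44.735203173096124 1.5853272907615557
t 32.3167 tcp [594.5 129.6  44.6] [-3.142 -0.    -0.099] F [-0.5 -0.3 -0. ] w 66.0 | to go units [-1.   -0.02  0.04] twist -0.01
```

Request:
apply_moves --pt "-0.3 0 0 0" --pt "-0.4 0 0 0" --pt "-0.35 0 0 0" --pt "0 0 0 0" --pt "0 0 0 0"

```text
time_s: 32.73
tcp_pos: [573.1, 131.8, 44.8]
tcp_rot: [3.142, 0.0, -0.098]
contact_force: [0.6, 0.2, -0.4]
gripper_width: 0.75
grip_force: 0.0
```

Request:
apply_moves --pt "0 0 0 0" --pt "0 0 0 0" --pt "0 0 0 0" --pt "0 0 0 0" --pt "0 0 0 0" --pt "0 0 0 0" --pt "0 0 0 0" --pt "0 0 0 0" --fingers 40

```text
time_s: 33.4
tcp_pos: [573.8, 131.5, 44.6]
tcp_rot: [3.142, -0.0, -0.099]
contact_force: [0.2, -0.8, 1.0]
gripper_width: 0.602
grip_force: 30.0
```

Request:
apply_moves --pt "0 0 -0.03 0" --pt "0 0 0 0" --pt "0 0 0 0"

```text
time_s: 33.65
tcp_pos: [573.1, 131.7, 44.7]
tcp_rot: [-3.142, 0.001, -0.099]
contact_force: [-0.8, 0.5, -3.6]
gripper_width: 0.604
grip_force: 30.0
```

Request:
apply_moves --pt "0 0 -0.05 0" --pt "0.4 0 0 0" --pt "0.4 0 0 0" --pt "0.3 0 0 0" --pt "0.2 0 0 0" --pt "0 0 0 0" --pt "0 0 0 0"

```text
time_s: 34.23
tcp_pos: [599.5, 129.0, 45.9]
tcp_rot: [3.142, 0.0, -0.099]
contact_force: [-0.6, 0.1, -3.5]
gripper_width: 0.605
grip_force: 30.0
```

Request:
apply_moves --pt "0.2 0 0 0" --pt "0.1 0 0 0" --pt "0.1 0 0 0" --pt "0.1 0 0 0" --pt "0 0 0 0" --pt "0 0 0 0"

```text
time_s: 34.73
tcp_pos: [608.4, 128.2, 45.8]
tcp_rot: [3.141, 0.003, -0.098]
contact_force: [-6.8, -0.0, -2.7]
gripper_width: 0.607
grip_force: 30.0
```

Only plunger force now, no bed friction. Continue to the posts.

Request:
apply_moves --pt "0.1 0 0 0" --pt "0.1 0 0 0" --pt "0.1 0 0 0" --pt "0 0 0 0" --pt "0 0 0 0"

```text
time_s: 35.15
tcp_pos: [613.8, 127.6, 45.8]
tcp_rot: [3.141, 0.004, -0.098]
contact_force: [-9.1, -0.2, -0.8]
gripper_width: 0.6
grip_force: 30.0
```

Request:
apply_moves --pt "0.1 0 0 0" --pt "0.05 0 0 0" --pt "0 0 0 0" --pt "0 0 0 0"

```text
time_s: 35.48
tcp_pos: [614.0, 127.5, 45.7]
tcp_rot: [3.14, 0.011, -0.098]
contact_force: [-20.8, -0.2, 7.1]
gripper_width: 0.604
grip_force: 30.0
```

Run:
```python
from h import *
togo(*mk(0,0),44,YAW)
s=read_camera("side"); cv2.imwrite("pics/s9.png",cv2.resize(s["pixels"][230:350,230:350],None,fx=5,fy=5,interpolation=cv2.INTER_CUBIC))
```

```text
t 35.4833 tcp [614.  127.5  45.7] [ 3.14   0.011 -0.098] F [-20.8  -0.2   7.1] w 53.1 | to go units [ 0.12 -0.03  0.08] twist 0.01
```

View pics/s9.png

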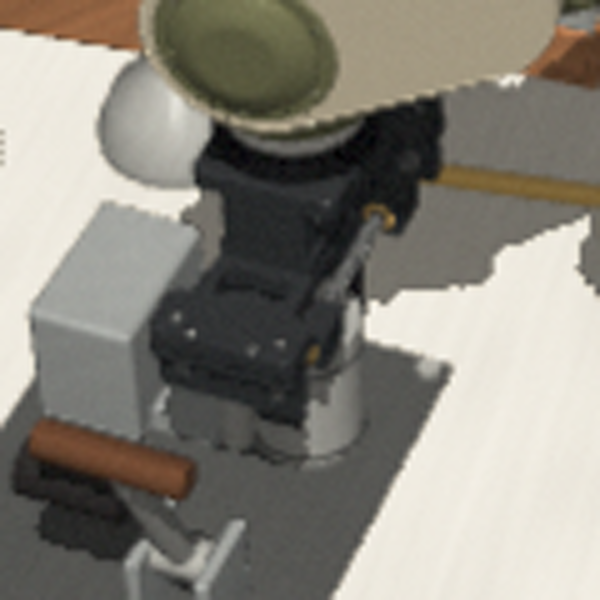

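Request:
apply_moves --pt "0.02 0 0 0" --pt "0 0 0 0" --pt "0 0 0 0" --pt "0 0 0 0" --pt "0 0 0 0" --pt "0 0 0 0" --pt "0 0 0 0" --pt "0 0 0 0" --pt "0 0 0 0" --pt "0 0 0 0" --pt "0 0 0 0" --pt "0 0 0 0" --pt "0 0 0 0" --pt "0 0 0 0" --pt "0 0 0 0" --pt "0 0 0 0" --pt "0 0 0 0" --pt "0 0 0 0" --pt "0 0 0 0" --pt "0 0 0 0"

```text
time_s: 37.2
tcp_pos: [614.0, 127.5, 45.7]
tcp_rot: [3.14, 0.012, -0.098]
contact_force: [-23.0, -1.2, 7.8]
gripper_width: 0.605
grip_force: 30.0
```

Request:
apply_moves --pt "0 0 0 0" --pt "0 0 0 0" --pt "0 0 0 0" --pt "0 0 0 0" --pt "0 0 0 0" --pt "0 0 0 0" --pt "0 0 0 0" --pt "0 0 0 0" --pt "0 0 0 0" --pt "0 0 0 0" --pt "0 0 0 0" --pt "0 0 0 0" --pt "0 0 0 0" --pt "0 0 0 0" --pt "0 0 0 0" --pt "0 0 0 0" --pt "0 0 0 0" --pt "0 0 0 0" --pt "0 0 0 0" --pt "0 0 0 0"

```text
time_s: 38.87
tcp_pos: [614.0, 127.6, 45.7]
tcp_rot: [3.14, 0.012, -0.097]
contact_force: [-22.1, -0.1, 7.8]
gripper_width: 0.604
grip_force: 30.0
```

Request:
apply_moves --pt "0 0 0 0" --pt "0 0 0 0" --pt "0 0 0 0" --pt "0 0 0 0" --pt "0 0 0 0" --pt "0 0 0 0" --pt "-0.3 0 -0.02 0" --pt "-0.5 0 -0.02 0" --pt "-0.5 0 0 0" --pt "-0.5 0 0 0" --pt "-0.5 0 0 0" --pt "0 0 -0.5 0" --pt "0 0 -1 0" --pt "0 0 -1 0" --pt "0 0 -1 0" --pt "0 0 -0.5 0" --pt "0 0 0 0" --pt "0 0 0 0"

```text
time_s: 40.37
tcp_pos: [573.2, 131.6, 127.0]
tcp_rot: [-3.142, -0.001, -0.099]
contact_force: [-0.3, -0.5, -4.4]
gripper_width: 0.604
grip_force: 30.0
```

Run:
```python
from h import *
togo(565.7,-341.3,125,-0.073)
t=read_camera("top"); im=t["pixels"]
def knob(c,p,r):
    h=cv2.cvtColor(c["pixels"],cv2.COLOR_BGR2HSV); x,y=map(int,p)
    w=h[y-r:y+r,x-r:x+r]; m=((w[...,0]>12)&(w[...,0]<32)&(w[...,1]>120)).astype(np.uint8)
    n,l,st,ce=cv2.connectedComponentsWithStats(m)
    return [((ce[i]+[x-r,y-r]).round(2).tolist(),int(st[i,4])) for i in range(1,n)]
P=(576.3,-197.7,100); k=knob(t,proj(t,P),9); print(k,[ray(t,p,100).round(1) for p,_ in k])
```

```text
t 40.3667 tcp [573.2 131.6 127. ] [-3.142e+00 -1.000e-03 -9.900e-02] F [-0.3 -0.5 -4.4] w 53.2 | to go units [ 1.95 23.57  0.1 ] twist -0.29
[([372.0, 234.0], 1), ([367.8, 244.4], 5)] [array([ 600.9, -203.2,  100. ]), array([ 570.4, -190.1,  100. ])]
```

Run:
```python
from h import *
t=read_camera("top"); s=read_camera("side")
a=cv2.resize(t["pixels"][220:275,345:440],None,fx=4,fy=4,interpolation=cv2.INTER_CUBIC)
b=cv2.resize(s["pixels"][175:255,310:405],None,fx=4,fy=4,interpolation=cv2.INTER_CUBIC)
cv2.imwrite("pics/c1.png",np.vstack([a,b]))
```

```text
(no output)
```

View pics/c1.png

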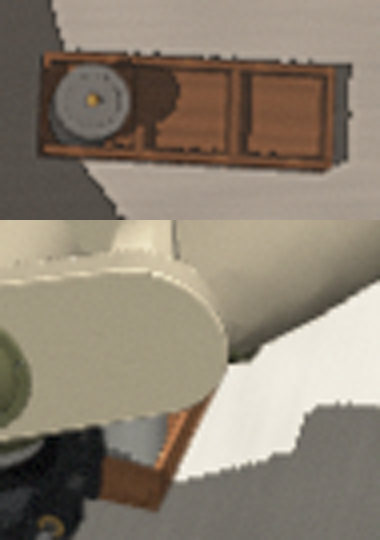

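Run:
```python
from h import *
t=read_camera("top")
T=lambda x,y:(345+(x+.5)/4-.5,220+(y+.5)/4-.5)
for n,p,z in(("knob",T(92,100),98),("toprim L",T(53,100),93),("toprim R",T(132,100),93),("cTL",T(40,55),36),("cTR",T(335,66),36),("cBR",T(328,170),36),("cBL",T(38,155),36),("div1",T(140,140),36),("div2",T(235,110),36)): print(n,ray(t,p,z).round(1))
```

```text
knob [ 570.  -189.7   98. ]
toprim L [ 571.1 -161.7   93. ]
toprim R [ 570.2 -219.5   93. ]
cTL [ 613.8 -157.4   36. ]
cTR [ 601.8 -381.4   36. ]
cBR [ 522.5 -372.6   36. ]
cBL [ 537.3 -153.9   36. ]
div1 [ 547.5 -231.4   36. ]
div2 [ 569.3 -304.1   36. ]
```

Request:
apply_moves --pt "0 0 -1 0" --pt "0 0 -1 0" --pt "0 0 -0.5 0" --pt "0.08 0.98 0 0" --pt "0.08 0.98 0 0" --pt "0.08 0.98 0 0" --pt "0.08 0.98 0 0" --pt "0.08 0.98 0 0" --pt "0.08 0.98 0 0" --pt "0.08 0.98 0 0" --pt "0.08 0.98 0 0" --pt "0.08 0.98 0 0" --pt "0.08 0.98 0 0" --pt "0.08 0.98 0 0" --pt "0.08 0.98 0 0" --pt "0.08 0.98 0 0" --pt "0.08 0.98 0 0" --pt "0.08 0.98 0 0" --pt "0.08 0.98 0 0" --pt "0.08 0.98 0 0"

```text
time_s: 42.23
tcp_pos: [567.0, -203.4, 176.1]
tcp_rot: [-3.141, 0.001, -0.099]
contact_force: [1.3, 0.2, -4.0]
gripper_width: 0.602
grip_force: 30.0
```

Request:
apply_moves --pt "0.08 0.98 0 0" --pt "0.08 0.98 0 0" --pt "0.08 0.98 0 0" --pt "0.08 0.98 0 0" --pt "0.08 0.98 0 0" --pt "0.08 0.98 0 0" --pt "0 0 0 -0.3" --pt "0 0 0 0" --pt "0 0 0 0"

```text
time_s: 42.98
tcp_pos: [565.1, -320.3, 176.1]
tcp_rot: [-3.141, 0.001, -0.073]
contact_force: [-1.0, -0.5, -3.2]
gripper_width: 0.607
grip_force: 30.0
```

Run:
```python
from h import *
togo(565,-340.3,46,-0.073)
```

```text
t 42.9833 tcp [ 565.1 -320.3  176.1] [-3.141e+00  1.000e-03 -7.300e-02] F [-1.  -0.5 -3.2] w 53.4 | to go units [0.08 1.   6.5 ] twist -0.0
```

Request:
apply_moves --pt "0 0.5 0 0" --pt "0 0.5 0 0" --pt "0 0 1 0" --pt "0 0 1 0" --pt "0 0 1 0" --pt "0 0 1 0" --pt "0 0 0.8 0" --pt "0 0 0.6 0" --pt "0 0 0 0" --pt "0 0 0 0"

```text
time_s: 43.82
tcp_pos: [563.8, -340.9, 69.0]
tcp_rot: [-3.141, 0.0, -0.073]
contact_force: [-0.2, 0.1, -2.8]
gripper_width: 0.604
grip_force: 30.0
```

Request:
apply_moves --pt "0 0 0.3 0" --pt "0 0 0.3 0" --pt "0 0 0.2 0" --pt "0 0 0.1 0" --pt "0 0 0 0" --pt "0 0 0 0"

```text
time_s: 44.32
tcp_pos: [563.9, -340.5, 51.0]
tcp_rot: [3.142, -0.0, -0.072]
contact_force: [-0.5, -0.7, -4.5]
gripper_width: 0.607
grip_force: 30.0
```

Foot inside the cell without contact; lower the last ~6 mm.

Request:
apply_moves --pt "0 0 0.1 0" --pt "0 0 0.1 0" --pt "0 0 0.07 0" --pt "0 0 0 0" --pt "0 0 0 0"

```text
time_s: 44.73
tcp_pos: [563.8, -340.5, 45.5]
tcp_rot: [-3.142, 0.0, -0.072]
contact_force: [-0.8, -0.3, -3.2]
gripper_width: 0.601
grip_force: 30.0
```

Request:
apply_moves --pt "0 0 0.05 0" --pt "0 0 0 0" --pt "0 0 0 0"

```text
time_s: 44.98
tcp_pos: [563.9, -340.6, 44.7]
tcp_rot: [3.141, -0.0, -0.072]
contact_force: [-0.3, -0.2, -3.0]
gripper_width: 0.604
grip_force: 30.0
```

Request:
apply_moves --pt "0 0 0.04 0" --pt "0 0 0 0" --pt "0 0 0 0"

```text
time_s: 45.23
tcp_pos: [564.0, -340.6, 44.6]
tcp_rot: [3.141, -0.001, -0.072]
contact_force: [-1.7, 1.1, 5.9]
gripper_width: 0.605
grip_force: 30.0
```

Request:
apply_moves --pt "0 0 0 0" --pt "0 0 0 0" --pt "0 0 0 0" --pt "0 0 0 0" --pt "0 0 0 0" --pt "0 0 0 0" --pt "0 0 0 0" --pt "0 0 -0.5 0" --pt "0 0 -1 0" --pt "0 0 -1 0" --pt "0 0 -1 0" --pt "0 0 -1 0" --pt "0 0 -1 0" --pt "0 0 -1 0" --pt "0 0 -1 0" --pt "-1 0 0 0" --pt "-1 0 0 0" --pt "-1 0 0 0" --pt "-1 0 0 0" --pt "-1 0 0 0" --fingers 80

```text
time_s: 46.9
tcp_pos: [463.1, -333.1, 194.6]
tcp_rot: [3.141, -0.001, -0.072]
contact_force: [0.3, -0.2, -0.1]
gripper_width: 0.908
grip_force: 0.0
```

Request:
apply_moves --pt "-1 0 0 0" --pt "-1 0 0 0" --pt "-1 0 0 0" --pt "-1 0 0 0" --pt "-1 0 0 0" --pt "-1 0 0 0" --pt "0 0 0 0" --pt "0 0 0 0" --pt "0 0 0 0"

```text
time_s: 47.65
tcp_pos: [345.0, -324.9, 194.3]
tcp_rot: [3.141, -0.001, -0.073]
contact_force: [-0.2, 0.8, -0.3]
gripper_width: 0.905
grip_force: 0.0
```

Run:
```python
from h import *
t=read_camera("top"); s=read_camera("side")
a=cv2.resize(t["pixels"][220:275,345:440],None,fx=4,fy=4,interpolation=cv2.INTER_CUBIC)
b=cv2.resize(s["pixels"][175:255,310:405],None,fx=4,fy=4,interpolation=cv2.INTER_CUBIC)
c=cv2.resize(t["pixels"][175:265,180:300],(380,285),interpolation=cv2.INTER_CUBIC)
cv2.imwrite("pics/c2.png",np.hstack([np.vstack([a,b]),np.vstack([c,np.zeros((255,380,3),np.uint8)])]))
togo(300,-300,200)
```

```text
t 47.75 tcp [ 345.2 -324.7  193.9] [ 3.141 -0.    -0.072] F [-0.5 -0.4  0.8] w 80.1 | to go units [-2.34 -1.07 -0.31] twist -0.0
```

View pics/c2.png

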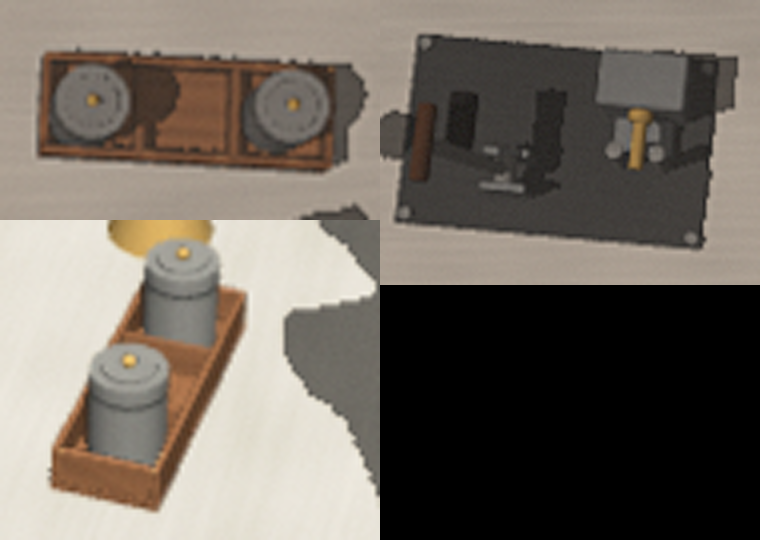

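```bash
python3 -c "
from workcell import job_done
print(job_done())"
```

```text
the job is handed in; nothing more can be done
None
```

I inked the marker, then pressed the 87 mm and 75 mm canisters (the only two on the table) on the plunger for over 3 s each at about 21–28 N and stood both upright in separate crate cells. The 75 mm one tilted on its first slide, so I set it down, regripped and pressed it again. The job is handed in at about 48 s, but the hand-in gave no verdict.

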